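# Take the offset lever out of its case and hold it level over the mounting fixture

## Task

Lift the hinged lid of the grey case by its bar handle until it leans back on its stop and stays open. Then pick the blue offset lever out of the case by its balance point (the yellow band) and hold it level over the mounting fixture, hub straight above the post, small foot straight above the rest, with the hub's underside about 4 cm higher than the tip of the post. Finish still holding it there, ready to be lowered: do not set it down, let go or let it touch the fixture, keep it level all the way, and leave the other things on the bench where they are.

Things in the scene. Friction and masses are not known exactly. Their poses are not given: they have to be found in the camera images.
- lid (a joint): hinge of the case lid, rad: 0 shut, 1.75 leaning back on its stop. Free-moving: the lid (0.25 kg) falls shut if let go below about 1.3 and falls back onto its stop if let go above 1.5.
- lid_handle (a point): middle of the lid's round steel bar handle: 10 mm thick, 100 mm long, parallel to the hinge, held 36 mm in front of the lid's front face by an arm at each end; 64 mm above the bench when shut. It moves with the lid, and the bar can turn within a grasp. Case axes when shut.
- lid_hinge (a point): middle of the hinge line, upper rear edge of the fixed case's tray, 42 mm above the bench. Case axes, not moving with the lid: x front to rear, y along the hinge, z up. Lid shut, the bar lies at x -196, z +22 mm here. Case 160 (x) by 250 mm (y), lid 42 mm deep above the tray. Foam inside: top 34 mm above the bench, 8 mm below the tray's rim.
- lever_balance (a point): balance point of the loose blue lever (0.3 to 0.65 kg): middle of the 24 mm yellow band, half-way up the bar (14 mm wide in x, 18 high), 25 mm above the lever's underside, on the foam. z up, +y along the bar to the hub (48 mm across, 36 high, 20 mm bore), axis 48 mm away; foot (20 mm across, 34 high) 117 mm away at -y. In the case the hub is on the case's +y side.
- lever_hub (a point): centre of the underside of the lever's hub, on the axis of its bore (same axes as lever_balance)
- lever_foot (a point): centre of the underside of the lever's small foot, 165 mm from lever_hub at -y
- fixture_post (a point): tip of the steel post (16 mm thick) of the fixed fixture, 84 mm above the bench, on which the hub's bore fits. The fixture is an aluminium plate 70 mm by 220 mm with the post near one end and the rest near the other. Its axes: z up, +y from the rest towards the post.
- fixture_rest (a point): centre of the top face of the fixture's rest for the lever's foot, 40 mm above the bench, 165 mm from the post at -y; a cheek on either side rises to 58 mm above the bench
- cryo_box: bystander: flat white and blue cardboard box, 130 x 130 x 50 mm, origin at the centre of its underside; it stands on the other side of the case from the fixture
- bottle_amber: bystander: amber bottle with black cap, 50 mm across, 108 mm high, origin at the centre of its underside
- timer: bystander: small white timer, 22 x 66 x 58 mm, origin at the centre of its underside
- marker_blue: bystander: blue and white marker pen lying down, 13 x 138 x 13 mm, origin at the centre of its underside

How it is judged:
By the outcome, as a careful person would: the job done as asked, in the order asked, and still so for the second after the job is handed in, while the arm keeps its last pose, push and grip.
It also fails if it takes over 58 s, if anything falls off the work surface, if the arm or the gripper's body presses on something with over 40 N, if the wrist force passes 120 N, or if a joint passes its speed limit or range.

## Robot

A 6-joint arm with a two-finger parallel gripper is mounted at the origin on a cart in front of the work surface, level with it; the furniture and walls round the work are solid. World frame = base frame: x ahead of the robot, y to its left, z up, the work surface at z = 0. Lengths are in m, angles in rad, forces in N, time in s.
With the tool pointing down it reaches from about 0.375 to 0.9 m from the base axis. Payload 3.1 kg.
Tool frame: the origin (TCP) lies on the centre line of the jaws, within the pads' length; the fingertips stand ahead of it and the grasp point (between the pads) lies 3 mm ahead of it (robot.tip_reach is the z of the fingertips in the tool frame, in m); z points along the fingers, y is the line along which they close (so a half turn about z gives the same grasp; the last joint's range is limited). The gripper opens to 87 mm and grips with 3 to 60 N. Pads are 19 mm wide; open, the fingers measure 117 mm over their backs; the gripper's body (75 mm by 190 mm) begins 51 mm behind the grasp point.
Start: joints at [-1.349, 0.527, 1.433, -0, 1.181, -0.178], TCP at [0.244, -0.575, 0.245] pointing down, gripper open.
Joint ranges: [-3.08, 3.08], [-0.75, 2.2], [0.22, 2.44], [-1.43, 4.57], [0, 2.65], [-2.85, 2.85]. Speed limits (rad/s): [2.79, 2.79, 3.14, 3.14, 3.14, 3.14].

## Interface

Orientations are given as a unit quaternion [x, y, z, w].
In Python, from rig import sensors, eyes, ticket, robot gives the robot as it stands.
- The arm moves only by the tool drive_tool, never from a script. Its argument "deltas" is a list that holds one entry, the list of rows, each a list of 6 numbers: the shift along the tool's x, y, z in mm, then the turn, a rotation vector about the tool's x, y, z in rad. A call has 1 to 8 rows; each row shifts and turns the commanded pose from where the row before left it, along the tool's axes as they then stand; what a row does not reach is not made up. A row lasts 1/12 s, in which the tool goes at most 41.7 mm and 7.16 degrees, less where a joint would pass 70% of its speed; a pose out of reach is approached as far as the arm can. A call is refused whole if a number of a shift passes 41.7 or a number of a turn 0.125, either way. A call with a gripper value outside its range is refused whole. "gripper" is the opening in per cent of the stroke, from 0 (shut) to 100 (fully open), set as the call begins (left out, the last holds). The fingers move at their own pace and stop on an object; "squeeze" is the grip in N (left out, the last holds). Time passes only in rows, so rows that do not move let the fingers close. It gives the time, the measured TCP pose, the force, the opening and the grip force at its end, in the units of the state.
- sensors.get_obs(): the state, without advancing time (a new reading comes with each control period).
- eyes.camera(name): name is "scene" or "top" or "wrist"; returns a dict with "img" (384x512x3 uint8, red, green, blue), "fov_y" (degrees; the focal length in pixels is half the picture's height over the tangent of half this angle, whatever the lens; pixels are square), "cx", "cy" (the principal point, pixels), "xyz" and "attitude" of the camera in the world; the wrist camera has in their place "hand_eye" (4x4, takes a point from camera to tool coordinates, whose origin is the TCP and whose axes are the flange's). Camera axes: x right, y up, looking along -z (the intrinsics and any distortion apply to the point x, -y, -z); pixel columns grow to the right and rows downward; lengths in m; the calibration is good to about 2 mm. The wrist camera is an equidistant fisheye: a pixel r from the principal point sees the ray r / f radians off the axis. A picture is of the moment at which its call begins: read the wrist's pose just before it. There is no depth.
- ticket.hand_in(): hands the job in; it is judged then, once.
The state is a dict: "time": time; "q": joint angles; "joint_velocities": joint speeds; "joint_torque": joint torques, N m; "position": TCP position; "tool_rot": TCP orientation; "ft_force": force on the tool from outside, world axes, zero at the start; "moment": the same for the moment, N m; "grip_width": finger opening in m; "grip_force": force on a finger pad.
Only numpy, scipy, OpenCV 4.12 (cv2) and the standard library are available. Lean on these libraries where they do the work, as an engineer would, in place of code of your own. Each camera call takes 0.05 s, during which the arm holds its last target. There are 200 camera calls.

## Working session

There is one attempt and no reset: what is moved stays moved. The work goes in short steps, Python scripts to look and compute and a tool call to move; the robot and the scene stay as the last step left them, time stands still between calls to the robot, and variables do not carry over. Pictures are saved under pics/ and viewed, at most 10 in all, crops included, and the job is handed in when it is done.

Besides the shell and the picture viewer there is one more tool, called after "Call:" as a command line: name --argument value ..., lists and objects as JSON in quotes. drive_tool: Moves the arm, as the interface text tells. Its arguments: {"type":"object","properties":{"deltas":{"type":"array"},"gripper":{"type":"number"},"squeeze":{"type":"number"}},"required":["deltas"]}

```bash
mkdir -p pics; ls; cat > h.py <<'E'
import numpy as np,cv2
from scipy.spatial.transform import Rotation as R
from rig import sensors,eyes,ticket,robot
def cam(n):
    o=sensors.get_obs(); c=eyes.camera(n); h,w=c['img'].shape[:2]
    c['f']=h/2/np.tan(np.radians(c['fov_y'])/2); c['fish']=n=='wrist'
    if n=='wrist':
        T=np.eye(4);T[:3,:3]=R.from_quat(o['tool_rot']).as_matrix();T[:3,3]=o['position']
        M=T@np.array(c['hand_eye']); c['R']=M[:3,:3];c['p']=M[:3,3]
    else:
        a=np.array(c['attitude'],float); c['R']=a if a.shape==(3,3) else R.from_quat(a).as_matrix(); c['p']=np.array(c['xyz'])
    return c
def ray(c,u,v):
    x=(u-c['cx'])/c['f'];y=(v-c['cy'])/c['f']
    if c['fish']:
        r=np.hypot(x,y)+1e-12; d=np.array([x/r*np.sin(r),-y/r*np.sin(r),-np.cos(r)])
    else: d=np.array([x,-y,-1.])
    return c['R']@d
def onz(c,u,v,z):
    d=ray(c,u,v); return c['p']+d*(z-c['p'][2])/d[2]
def proj(c,P):
    q=c['R'].T@(np.array(P)-c['p']); x,y,z=q[0],-q[1],-q[2]
    if c['fish']:
        r=np.hypot(x,y)+1e-12;t=np.arctan2(r,z); return c['cx']+c['f']*t*x/r,c['cy']+c['f']*t*y/r
    return c['cx']+c['f']*x/z,c['cy']+c['f']*y/z
def save(c,n): cv2.imwrite('pics/'+n,c['img'][:,:,::-1])
E
python3 - <<'E'
from h import *
ims=[]
for n in ['scene','top','wrist']:
    c=cam(n);save(c,n+'0.png');print(n,{k:v for k,v in c.items() if k!='img'})
print(robot.tip_reach, sensors.get_obs())
E
```

```text
pics
scene {'fov_y': 49.71641647063487, 'cx': 253.39592207694807, 'cy': 190.16126566783714, 'xyz': array([-0.4666427 , -0.81529508,  0.87497688]), 'attitude': array([ 0.44156709, -0.21432415, -0.36425869,  0.7914539 ]), 'f': np.float64(414.4198432002919), 'fish': False, 'R': array([[ 0.64276154,  0.38731094, -0.66094466],
       [-0.76586489,  0.34466823, -0.54282113],
       [ 0.01756607,  0.85509885,  0.51816733]]), 'p': array([-0.4666427 , -0.81529508,  0.87497688])}
top {'fov_y': 50.998388798287124, 'cx': 257.79270670741425, 'cy': 190.18336872568042, 'xyz': array([0.38339154, 0.00288935, 1.43983967]), 'attitude': array([ 0.03468781, -0.0363516 , -0.70362188,  0.70879585]), 'f': np.float64(402.5509371024676), 'fish': False, 'R': array([[ 0.00718962,  0.99492663, -0.10034593],
       [-0.99997046,  0.00742601,  0.00198241],
       [ 0.00271753,  0.10032871,  0.99495063]]), 'p': array([0.38339154, 0.00288935, 1.43983967])}
wrist {'fov_y': 65.70646984690485, 'cx': 255.15640072131643, 'cy': 193.12330896980433, 'hand_eye': array([[ 1.97858692e-04,  9.52091083e-01,  3.05814535e-01,
    
[... 605 characters left out ...]
34851265e+00,  5.28271213e-01,  1.43362143e+00, -4.97751221e-05,
        1.18141504e+00, -1.78494730e-01]), 'joint_velocities': array([ 4.40204903e-04, -3.80066133e-03, -2.93218887e-03,  2.60550856e-04,
       -9.78856935e-05,  1.14517026e-03]), 'joint_torque': array([ 6.03329609e-04, -4.40431523e+01, -1.76842064e+01,  6.32696436e-02,
        5.52266696e-02, -1.04765672e-04]), 'position': array([ 0.24373154, -0.57493098,  0.24378071]), 'tool_rot': array([ 9.79986935e-01,  1.99059967e-01, -4.17843732e-05, -8.56809183e-04]), 'ft_force': array([-0.20813475, -0.16912815, -0.11574515]), 'moment': array([-0.02338994,  0.06566135,  0.04559626]), 'grip_force': 0.0, 'grip_width': 0.08741740862816944}
```

View pics/top0.png

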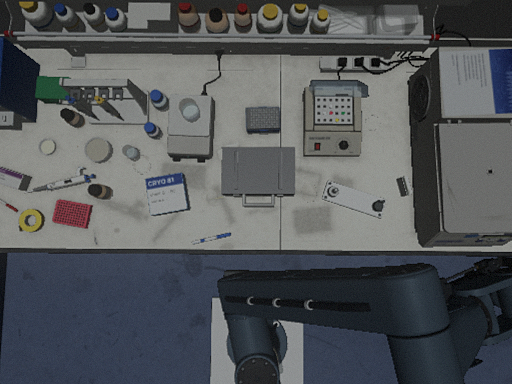

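View pics/scene0.png

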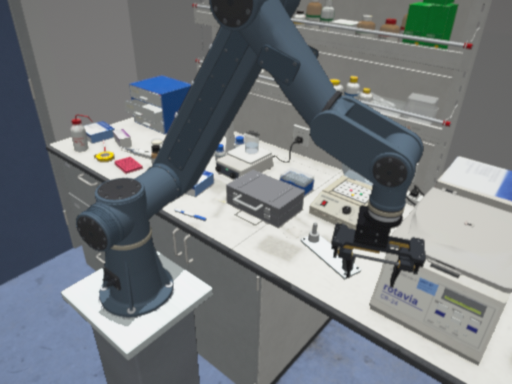

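```bash
python3 - <<'E'
from h import *
c=cam('top');im=c['img'][135:245,215:415,::-1]
cv2.imwrite('pics/topc.png',cv2.resize(im,None,fx=4,fy=4,interpolation=cv2.INTER_CUBIC))
for n,u,v,z in [('handle',258.5,205,.064),('lidFL',222,197,.084),('lidFR',294,197,.084),('lidRL',222,148,.084),('lidRR',294,148,.084),('post',333,188,.084),('rest',378,206,.04)]:
    print(n,onz(c,u,v,z).round(4))
E
```

```text
handle [ 0.4712 -0.0026  0.064 ]
lidFL [0.4961 0.1209 0.084 ]
lidFR [ 0.4979 -0.1224  0.084 ]
lidRL [0.6642 0.1237 0.084 ]
lidRR [ 0.6661 -0.1227  0.084 ]
post [ 0.5295 -0.2546  0.084 ]
rest [ 0.4723 -0.4191  0.04  ]
```

View pics/topc.png

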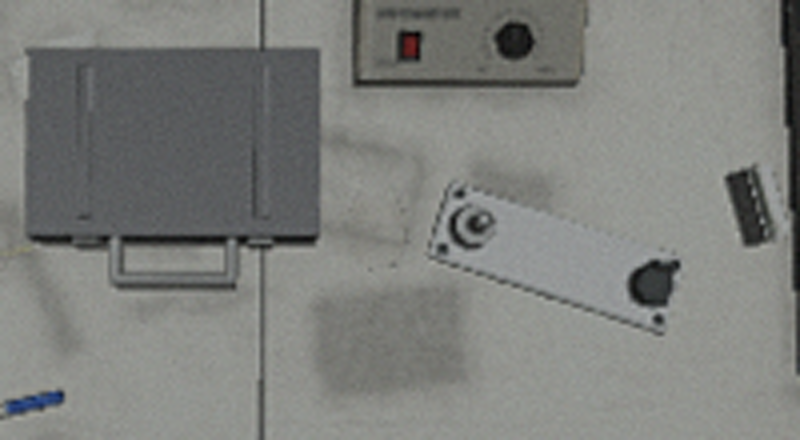

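```bash
cat >> h.py <<'E'
def plan(P,yaw,n,start=None,arc=None):
    """rows to reach P, yaw(deg of tool x), n rows; returns end pose"""
    o=sensors.get_obs()
    if start is None: p=np.array(o['position']);q=R.from_quat(o['tool_rot'])
    else: p,q=start
    a=np.radians(yaw)/2; qt=R.from_quat([np.cos(a),np.sin(a),0,0]); P=np.array(P,float)
    rows=[];p0=p
    for i in range(n):
        s=np.round(q.inv().apply((p0+(P-p0)*(i+1)/n)-p)*1000,1)
        r=np.round((q.inv()*qt).as_rotvec()/(n-i),3)
        rows.append([float(x) for x in [*s,*r]]); p=p+q.apply(s/1000); q=q*R.from_rotvec(r)
    for i in range(0,n,8): print(rows[i:i+8])
    return p,q
E
python3 - <<'E'
from h import *
s=plan([.31,-.43,.25],45,5)
s=plan([.48,-.335,.25],71,8,s)
E
```

```text
[[23.5, -21.5, -1.2, -0.0, -0.0, -0.077], [25.1, -19.7, -1.2, -0.0, -0.0, -0.077], [26.6, -17.7, -1.1, -0.0, -0.0, -0.077], [27.8, -15.6, -1.2, -0.001, -0.0, -0.077], [28.9, -13.4, -1.2, -0.0, -0.001, -0.077]]
[[23.4, 6.6, -0.0, -0.0, 0.0, -0.057], [23.0, 8.0, -0.0, -0.0, 0.0, -0.057], [22.5, 9.3, -0.0, -0.0, 0.0, -0.057], [22.0, 10.5, -0.0, -0.0, 0.0, -0.056], [21.3, 11.7, -0.1, -0.0, 0.0, -0.057], [20.7, 13.0, 0.0, -0.0, 0.0, -0.056], [19.8, 14.0, 0.0, -0.0, 0.0, -0.057], [19.1, 15.2, 0.0, -0.0, 0.0, -0.056]]
```

Call:
drive_tool --deltas '[[[23.5,-21.5,-1.2,0,0,-0.077],[25,-19.7,-1.2,0,0,-0.077],[26.6,-17.7,-1.1,0,0,-0.077],[27.8,-15.6,-1.2,0,0,-0.077],[28.9,-13.4,-1.2,0,0,-0.077]]]' --gripper 25

```text
time: 0.62
position: [0.3102, -0.4289, 0.2503]
tool_rot: [0.923, 0.384, 0.0, -0.0]
ft_force: [1.3, -0.1, -0.5]
grip_width: 0.0612
grip_force: 0.0
```

Call:
drive_tool --deltas '[[[23.4,6.6,0,0,0,-0.057],[23,8,0,0,0,-0.057],[22.5,9.3,0,0,0,-0.057],[22,10.5,0,0,0,-0.056],[21.3,11.7,0,0,0,-0.057],[20.7,13,0,0,0,-0.056],[19.8,14,0,0,0,-0.057],[19.1,15.2,0,0,0,-0.056]]]'

```text
time: 1.28
position: [0.4809, -0.3345, 0.2503]
tool_rot: [0.813, 0.582, -0.0, -0.0]
ft_force: [0.8, 0.1, -0.3]
grip_width: 0.0221
grip_force: 0.0
```

Call:
drive_tool --deltas '[[[0,0,0,0,0,0],[0,0,0,0,0,0]]]'

```text
time: 1.45
position: [0.4807, -0.3345, 0.2501]
tool_rot: [0.814, 0.581, -0.0, -0.0]
ft_force: [-0.6, 0.0, -0.4]
grip_width: 0.0217
grip_force: 0.0
```

```bash
python3 - <<'E'
from h import *
c=cam('wrist');save(c,'w1.png');np.savez('w1.npz',**{k:c[k] for k in ['img','cx','cy','f','fish','R','p']})
print(proj(c,[.529,-.2546,.084]),proj(c,[.4723,-.419,.04]))
s=plan([.471,-.0026,.20],90,12)
E
```

```text
(np.float64(274.15095779651574), np.float64(95.40104968043885)) (np.float64(269.5957764788944), np.float64(233.70702940379286))
[[26.0, -9.7, 4.2, -0.0, -0.0, -0.028], [26.2, -9.0, 4.2, -0.0, -0.0, -0.028], [26.4, -8.2, 4.2, -0.0, -0.0, -0.028], [26.7, -7.5, 4.1, -0.0, -0.0, -0.027], [26.9, -6.8, 4.2, -0.0, -0.0, -0.028], [27.0, -6.0, 4.2, -0.0, -0.0, -0.027], [27.2, -5.3, 4.2, -0.0, -0.0, -0.028], [27.4, -4.5, 4.2, -0.0, -0.0, -0.027]]
[[27.4, -3.8, 4.2, -0.0, -0.0, -0.028], [27.6, -3.0, 4.1, -0.0, -0.0, -0.027], [27.6, -2.2, 4.2, -0.001, -0.0, -0.028], [27.7, -1.5, 4.2, -0.0, -0.0, -0.027]]
```

View pics/w1.png

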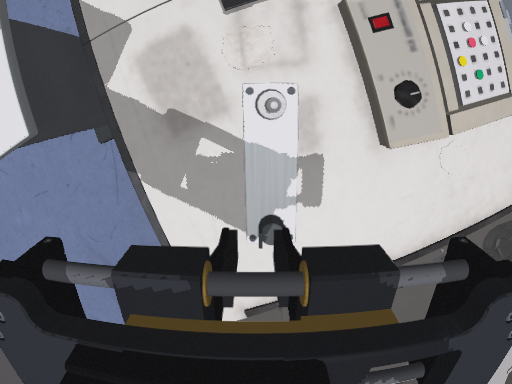

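Call:
drive_tool --deltas '[[[26.0,-9.7,4.2,0,0,-0.028],[26.2,-9.0,4.2,0,0,-0.028],[26.4,-8.2,4.2,0,0,-0.028],[26.7,-7.5,4.1,0,0,-0.027],[26.9,-6.8,4.2,0,0,-0.028],[27.0,-6.0,4.2,0,0,-0.027],[27.2,-5.3,4.2,0,0,-0.028],[27.4,-4.5,4.2,0,0,-0.027]]]'

```text
time: 2.17
position: [0.4732, -0.1135, 0.2169]
tool_rot: [0.746, 0.666, -0.0, -0.0]
ft_force: [0.5, -0.7, -0.8]
grip_width: 0.0217
grip_force: 0.0
```

Call:
drive_tool --deltas '[[[27.4,-3.8,4.2,0,0,-0.028],[27.6,-3,4.1,0,0,-0.027],[27.6,-2.2,4.2,0,0,-0.028],[27.7,-1.5,4.2,0,0,-0.027],[0,0,0,0,0,0],[0,0,0,0,0,0]]]'

```text
time: 2.67
position: [0.4707, -0.0027, 0.2002]
tool_rot: [0.707, 0.707, -0.0, -0.0]
ft_force: [-0.5, -1.1, -0.2]
grip_width: 0.0218
grip_force: 0.0
```

```bash
python3 - <<'E'
from h import *
c=cam('wrist')
z=np.load('w1.npz'); d={k:(z[k] if z[k].ndim else z[k].item()) for k in z.files}
im=c['img'][:,:,::-1]; print(sensors.get_obs()['position'],sensors.get_obs()['tool_rot'])
np.savez('w2.npz',**{k:c[k] for k in ['img','cx','cy','f','fish','R','p']})
a=cv2.resize(np.ascontiguousarray(im[60:320,130:380]),None,fx=2,fy=2)[:, :480]
b=cv2.resize(d['img'][70:260,230:310,::-1],None,fx=2.73,fy=2.73,interpolation=cv2.INTER_CUBIC)[:520]
b=cv2.copyMakeBorder(b,0,520-b.shape[0],0,0,0)
cv2.imwrite('pics/c2.png',np.hstack([a,b])); print(a.shape,b.shape)
E
```

```text
[ 0.47133836 -0.00358948  0.20039205] [ 7.07581128e-01  7.06632018e-01 -1.80390713e-04  3.26236228e-04]
(520, 480, 3) (520, 218, 3)
```

View pics/c2.png

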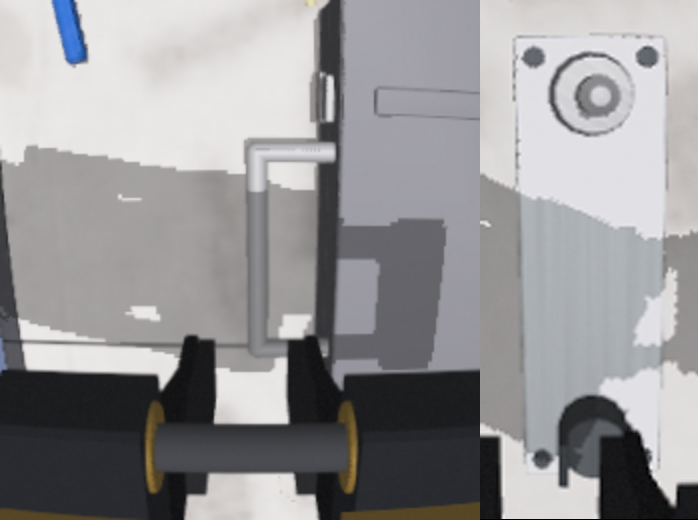

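```bash
cat >> h.py <<'E'
def ld(n):
    z=np.load(n); return {k:(z[k] if z[k].ndim else z[k].item()) for k in z.files}
E
python3 - <<'E'
from h import *
d=ld('w2.npz');w=ld('w1.npz')
print('bar',[onz(d,*p,.064).round(4) for p in [(256.7,135),(258,170),(259,200),(259.5,234)]])
print('lid top edge front',[onz(d,*p,.084).round(4) for p in [(300,65),(299.5,140),(296,240)]])
print('post',onz(w,273.6,105.2,.084),'plate corners',[onz(w,230+x/2.73,70+y/2.73,.0).round(4) for x,y in [(33,38),(185,36),(45,468)]])
t=cam('top');print('post top',onz(t,334.8,190.2,.084))
E
```

```text
bar [array([0.4729, 0.0507, 0.064 ]), array([0.4742, 0.0171, 0.064 ]), array([ 0.4753, -0.0132,  0.064 ]), array([ 0.476 , -0.0503,  0.064 ])]
lid top edge front [array([0.5095, 0.1145, 0.084 ]), array([0.5102, 0.049 , 0.084 ]), array([ 0.5112, -0.0474,  0.084 ])]
post [ 0.52525401 -0.26401452  0.084     ] plate corners [array([ 0.5002, -0.2273,  0.    ]), array([ 0.5689, -0.2489,  0.    ]), array([ 0.4321, -0.4389,  0.    ])]
post top [ 0.52202508 -0.2606275   0.084     ]
```

```bash
python3 - <<'E'
from h import *
s=plan([.4745,0,.12],91.7,3)
s=plan([.4745,0,.067],91.7,4,s)
E
```

```text
[[1.4, 0.9, 26.8, 0.0, 0.0, -0.011], [1.4, 0.9, 26.9, 0.0, 0.0, -0.011], [1.4, 1.0, 26.8, 0.001, 0.001, -0.01]]
[[-0.0, -0.0, 13.3, -0.0, -0.0, -0.0], [-0.0, -0.0, 13.2, -0.0, -0.0, -0.0], [-0.0, -0.0, 13.3, -0.0, -0.0, -0.0], [-0.1, -0.0, 13.2, -0.0, -0.0, -0.0]]
```

Call:
drive_tool --deltas '[[[1.4,0.9,26.8,0,0,-0.011],[1.4,0.9,26.9,0,0,-0.011],[1.4,1,26.8,0,0,-0.01],[0,0,13.3,0,0,0],[0,0,13.2,0,0,0],[0,0,13.3,0,0,0],[0,0,13.2,0,0,0],[0,0,0,0,0,0]]]'

```text
time: 3.43
position: [0.4736, -0.0003, 0.065]
tool_rot: [0.697, 0.717, -0.001, -0.001]
ft_force: [0.0, 0.1, -0.8]
grip_width: 0.0217
grip_force: 0.0
```

Call:
drive_tool --deltas '[[[0,0,0,0,0,0],[0,0,0,0,0,0],[0,0,0,0,0,0]]]' --gripper 0 --squeeze 25

```text
time: 3.68
position: [0.4735, 0.0006, 0.0674]
tool_rot: [0.696, 0.718, -0.001, -0.0]
ft_force: [0.5, -5.0, -0.3]
grip_width: 0.0092
grip_force: 25.3
```

```bash
cat >> h.py <<'E'
def arc(th0,th1,n,yaw=91.8,start=None,r0=(-.196,.022)):
    """relative arc: from current bar at th0 to th1, constant orientation"""
    q=R.from_quat(sensors.get_obs()['tool_rot']); a=np.radians(yaw-90); e=np.array([np.cos(a),np.sin(a),0])
    f=lambda t:(r0[0]*np.cos(t)+r0[1]*np.sin(t))*e+np.array([0,0,-r0[0]*np.sin(t)+r0[1]*np.cos(t)])
    T=np.linspace(th0,th1,n+1); acc=np.zeros(3); rows=[]
    for t in T[1:]:
        s=np.round(q.inv().apply(f(t)-f(th0)-acc)*1000,1); acc=acc+q.apply(s/1000); rows.append([float(x) for x in s]+[0,0,0])
    for i in range(0,n,8): print(rows[i:i+8])
E
python3 - <<'E'
from h import *
arc(0,.5,8)
arc(.5,1.0,6)
arc(1.0,1.62,8)
E
```

```text
[[-0.0, 1.7, -12.2, 0, 0, 0], [-0.0, 2.5, -12.1, 0, 0, 0], [-0.0, 3.3, -11.9, 0, 0, 0], [-0.0, 4.0, -11.6, 0, 0, 0], [-0.0, 4.7, -11.4, 0, 0, 0], [-0.0, 5.4, -11.1, 0, 0, 0], [-0.0, 6.1, -10.7, 0, 0, 0], [-0.0, 6.7, -10.3, 0, 0, 0]]
[[-0.0, 10.0, -13.1, 0, 0, 0], [0.0, 11.0, -12.1, 0, 0, 0], [0.0, 12.0, -11.3, 0, 0, 0], [0.0, 12.9, -10.2, 0, 0, 0], [0.0, 13.7, -9.0, 0, 0, 0], [0.0, 14.4, -8.0, 0, 0, 0]]
[[0.0, 13.9, -6.3, 0, 0, 0], [0.0, 14.4, -5.1, 0, 0, 0], [0.0, 14.8, -4.0, 0, 0, 0], [0.0, 15.0, -2.9, 0, 0, 0], [0.0, 15.2, -1.7, 0, 0, 0], [0.0, 15.2, -0.6, 0, 0, 0], [0.0, 15.3, 0.7, 0, 0, 0], [0.1, 15.2, 1.8, 0, 0, 0]]
```

Call:
drive_tool --deltas '[[[0,1.7,-12.2,0,0,0],[0,2.5,-12.1,0,0,0],[0,3.3,-11.9,0,0,0],[0,4,-11.6,0,0,0],[0,4.7,-11.4,0,0,0],[0,5.4,-11.1,0,0,0],[0,6.1,-10.7,0,0,0],[0,6.7,-10.3,0,0,0]]]'

```text
time: 4.35
position: [0.5071, 0.0008, 0.1593]
tool_rot: [0.696, 0.718, -0.002, 0.0]
ft_force: [-2.9, -6.5, -0.3]
grip_width: 0.0091
grip_force: 25.0
```

Call:
drive_tool --deltas '[[[0,10,-13.1,0,0,0],[0,11,-12.1,0,0,0],[0,12,-11.3,0,0,0],[0,12.9,-10.2,0,0,0],[0,13.7,-9,0,0,0],[0,14.4,-8,0,0,0]]]'

```text
time: 4.85
position: [0.5813, 0.0018, 0.2243]
tool_rot: [0.696, 0.718, -0.003, 0.001]
ft_force: [-4.0, -7.8, 4.8]
grip_width: 0.0091
grip_force: 25.0
```

Call:
drive_tool --deltas '[[[0,13.9,-6.3,0,0,0],[0,14.4,-5.1,0,0,0],[0,14.8,-4,0,0,0],[0,15,-2.9,0,0,0],[0,15.2,-1.7,0,0,0],[0,15.2,-0.6,0,0,0],[0,15.3,0.7,0,0,0],[0,15.2,1.8,0,0,0]]]'

```text
time: 5.52
position: [0.7024, 0.0038, 0.2418]
tool_rot: [0.697, 0.718, -0.002, 0.004]
ft_force: [-0.1, -9.2, 0.2]
grip_width: 0.009
grip_force: 25.0
```

```bash
python3 - <<'E'
from h import *
o=sensors.get_obs();print(o['position'],o['ft_force'],o['grip_width'])
arc(1.62,1.73,3)
E
```

```text
[0.7023558  0.00384327 0.24177145] [-0.07538211 -9.17836515  0.24755354] 0.008984789935497624
[[0.0, 7.1, 1.3, 0, 0, 0], [0.0, 7.1, 1.6, 0, 0, 0], [0.1, 7.0, 1.8, 0, 0, 0]]
```

Call:
drive_tool --deltas '[[[0,7.1,1.3,0,0,0],[0,7.1,1.6,0,0,0],[0,7,1.8,0,0,0],[0,0,0,0,0,0]]]'

```text
time: 5.85
position: [0.7244, 0.0042, 0.2365]
tool_rot: [0.697, 0.717, -0.002, 0.004]
ft_force: [1.4, -8.4, 0.1]
grip_width: 0.0089
grip_force: 25.0
```

Call:
drive_tool --deltas '[[[0,0,0,0,0,0],[0,0,0,0,0,0],[0,0,0,0,0,0],[0,0,-10,0,0,0],[0,0,-25,0,0,0],[0,0,-25,0,0,0]]]' --gripper 25

```text
time: 6.35
position: [0.7216, 0.0099, 0.2951]
tool_rot: [0.696, 0.718, -0.001, -0.002]
ft_force: [0.2, -0.1, 0.6]
grip_width: 0.0217
grip_force: 0.0
```

```bash
python3 - <<'E'
from h import *
print(sensors.get_obs()['position'])
s=plan([.56,-.02,.29],91.8,6)
E
```

```text
[0.72163126 0.00988555 0.29506839]
[[-4.1, -27.1, 0.9, -0.001, -0.0, 0.0], [-4.1, -27.1, 0.9, -0.0, -0.0, 0.0], [-4.2, -27.0, 0.9, -0.001, -0.0, 0.0], [-4.1, -27.1, 0.9, -0.0, -0.0, 0.0], [-4.1, -27.1, 0.9, -0.001, -0.001, 0.0], [-4.1, -27.1, 0.9, -0.0, -0.0, 0.0]]
```

Call:
drive_tool --deltas '[[[-4.1,-27.1,0.9,0,0,0],[-4.1,-27.1,0.9,0,0,0],[-4.2,-27,0.9,0,0,0],[-4.1,-27.1,0.9,0,0,0],[-4.1,-27.1,0.9,0,0,0],[-4.1,-27.1,0.9,0,0,0],[0,0,0,0,0,0],[0,0,0,0,0,0]]]' --gripper 60

```text
time: 7.02
position: [0.56, -0.0202, 0.291]
tool_rot: [0.696, 0.718, 0.0, 0.0]
ft_force: [0.1, -0.3, -0.2]
grip_width: 0.0518
grip_force: 0.0
```

```bash
python3 - <<'E'
from h import *
c=cam('wrist');np.savez('w3.npz',**{k:c[k] for k in ['img','cx','cy','f','fish','R','p']});save(c,'w3.png')
hsv=cv2.cvtColor(c['img'],cv2.COLOR_RGB2HSV)
for n,lo,hi in [('yellow',(20,120,80),(36,255,255)),('blue',(100,130,60),(125,255,255))]:
    m=cv2.inRange(hsv,lo,hi);k,l,s,ce=cv2.connectedComponentsWithStats(m)
    for i in range(1,k):
        if s[i,4]>60: print(n,s[i],ce[i],onz(c,*ce[i],.068))
E
```

```text
yellow [281 127  14  20 251] [287.5936255  136.76494024] [0.59979198 0.02239351 0.068     ]
yellow [155 260  15  44 276] [159.66666667 281.35144928] [ 0.42078649 -0.19757053  0.068     ]
yellow [342 260  15  44 285] [350.50526316 281.76842105] [ 0.71249899 -0.18952293  0.068     ]
yellow [ 173  303  265   30 3151] [312.55061885 321.8390987 ] [ 0.66299542 -0.26990901  0.068     ]
blue [122  50  12  32 236] [127.56779661  65.25      ] [0.39530297 0.11369111 0.068     ]
blue [ 267   79   39   48 1150] [286.22782609 100.22869565] [0.59603135 0.06729958 0.068     ]
blue [ 281  147   16   84 1010] [288.47128713 189.18019802] [ 0.60480602 -0.04490816  0.068     ]
```

View pics/w3.png

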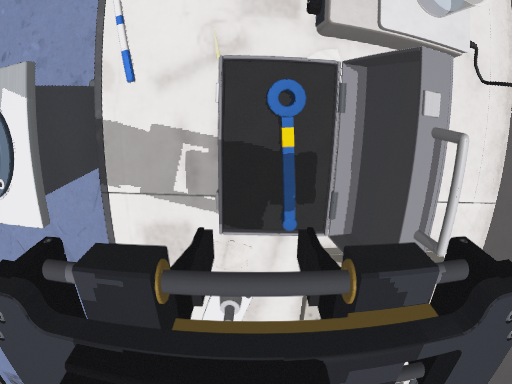

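```bash
python3 - <<'E'
from h import *
c=ld('w3.npz')
print([onz(c,*p,z).round(4) for p,z in [((286.5,97.5),.070),((287.6,136.8),.068),((289.5,224),.068)]])
h=onz(c,286.5,97.5,.07);f=onz(c,289.5,224,.068);d=h-f;yaw=np.degrees(np.arctan2(d[1],d[0]));print(np.hypot(*d[:2]),yaw)
b=f+ (h-f)*117/165;print(b)
s=plan([.6,.0224,.16],yaw,6)
E
```

```text
[array([0.596 , 0.0706, 0.07  ]), array([0.5998, 0.0224, 0.068 ]), array([ 0.6096, -0.0936,  0.068 ])]
0.16474755253318818 94.71335418197523
[0.59995144 0.0228675  0.06941818]
[[6.9, 6.6, 21.9, 0.0, 0.0, -0.009], [6.9, 6.6, 21.8, 0.001, 0.0, -0.008], [6.8, 6.7, 21.9, 0.0, 0.0, -0.009], [6.8, 6.8, 21.8, 0.001, 0.0, -0.008], [6.7, 6.8, 21.9, 0.0, 0.0, -0.009], [6.7, 7.0, 21.8, 0.001, 0.0, -0.008]]
```

Call:
drive_tool --deltas '[[[6.9,6.6,21.9,0,0,-0.009],[6.9,6.6,21.8,0,0,-0.008],[6.8,6.7,21.9,0,0,-0.009],[6.8,6.8,21.8,0,0,-0.008],[6.7,6.8,21.9,0,0,-0.009],[6.7,7,21.8,0,0,-0.008],[0,0,0,0,0,0],[0,0,0,0,0,0]]]'

```text
time: 7.73
position: [0.5999, 0.0228, 0.1577]
tool_rot: [0.677, 0.736, -0.0, -0.001]
ft_force: [-0.1, -1.2, 0.2]
grip_width: 0.0525
grip_force: 0.0
```

```bash
python3 - <<'E'
from h import *
c=cam('wrist')
hsv=cv2.cvtColor(c['img'],cv2.COLOR_RGB2HSV)
for n,lo,hi in [('yellow',(20,120,80),(36,255,255)),('blue',(100,130,60),(125,255,255))]:
    m=cv2.inRange(hsv,lo,hi);k,l,s,ce=cv2.connectedComponentsWithStats(m)
    for i in range(1,k):
        if s[i,4]>150: print(n,s[i],ce[i],onz(c,*ce[i],.068))
print(sensors.get_obs()['position'])
s=plan([.6,.0226,.062],94.7,6)
E
```

```text
yellow [245 193  19  28 514] [253.98249027 206.02723735] [0.59982346 0.02312373 0.068     ]
yellow [154 260  15  44 302] [159.04304636 281.3013245 ] [ 0.51454402 -0.06290068  0.068     ]
yellow [343 260  14  44 313] [351.04153355 281.35782748] [ 0.69977161 -0.04724084  0.068     ]
yellow [ 173  303  266   30 3166] [313.29722047 321.78237524] [ 0.67153901 -0.10012464  0.068     ]
blue [ 49  65  16  43 415] [56.35662651 86.2626506 ] [0.41549877 0.11894831 0.068     ]
blue [ 224  117   61   75 2823] [253.98866454 151.17003188] [0.59607168 0.06863951 0.068     ]
blue [246 221  17  51 842] [254.14251781 245.55581948] [ 0.60297627 -0.01355657  0.068     ]
blue [245 297  19  24 428] [254.20327103 308.24065421] [ 0.60885269 -0.08449117  0.068     ]
[0.60040531 0.02230714 0.15896503]
[[0.1, -0.1, 16.2, 0.0, 0.0, 0.0], [0.0, -0.0, 16.1, 0.0, 0.0, 0.0], [0.1, -0.1, 16.2, 0.0, 0.0, 0.0], [0.0, -0.1, 16.1, 0.0, 0.0, 0.0], [0.1, -0.1, 16.2, 0.0, 0.0, 0.0], [0.1, -0.0, 16.2, 0.001, 0.0, 0.001]]
```

Call:
drive_tool --deltas '[[[0,0,20,0,0,0],[0,0,20,0,0,0],[0,0,20,0,0,0],[0,0,18,0,0,0],[0,0,12,0,0,0],[0,0,7.5,0,0,0],[0,0,0,0,0,0],[0,0,0,0,0,0]]]'

```text
time: 8.45
position: [0.6001, 0.0219, 0.0619]
tool_rot: [0.678, 0.735, 0.0, 0.001]
ft_force: [-0.4, -0.1, 0.3]
grip_width: 0.0521
grip_force: 0.0
```

Call:
drive_tool --deltas '[[[0,0,0,0,0,0],[0,0,0,0,0,0],[0,0,0,0,0,0],[0,0,0,0,0,0],[0,0,0,0,0,0],[0,0,0,0,0,0]]]' --gripper 0 --squeeze 55

```text
time: 8.95
position: [0.5995, 0.0222, 0.0614]
tool_rot: [0.678, 0.736, 0.0, 0.0]
ft_force: [-0.0, -0.3, 0.1]
grip_width: 0.0199
grip_force: 0.0
```

Call:
drive_tool --deltas '[[[0,0,0,0,0,0],[0,0,0,0,0,0],[0,0,0,0,0,0],[0,0,0,0,0,0]]]'

```text
time: 9.28
position: [0.5992, 0.0222, 0.0612]
tool_rot: [0.678, 0.736, -0.0, -0.0]
ft_force: [0.3, 0.3, 1.8]
grip_width: 0.0132
grip_force: 55.0
```

Call:
drive_tool --deltas '[[[0,0,-2,0,0,0],[0,0,-5,0,0,0],[0,0,-10,0,0,0],[0,0,-15,0,0,0],[0,0,-20,0,0,0],[0,0,-20,0,0,0],[0,0,-20,0,0,0],[0,0,-20,0,0,0]]]'

```text
time: 9.95
position: [0.5988, 0.0223, 0.1743]
tool_rot: [0.678, 0.735, -0.0, -0.0]
ft_force: [-0.3, -0.1, -4.2]
grip_width: 0.0136
grip_force: 55.0
```

```bash
python3 - <<'E'
from h import *
o=sensors.get_obs();print(o['position'],o['ft_force'],o['moment'],o['grip_width'])
c=cam('wrist')
hsv=cv2.cvtColor(c['img'],cv2.COLOR_RGB2HSV)
np.savez('w4.npz',**{k:c[k] for k in ['img','cx','cy','f','fish','R','p']})
save(c,'w4.png')
E
```

```text
[0.5988456  0.02228495 0.17434313] [-0.28401735 -0.10984748 -4.16518176] [ 0.02172713 -0.06738796  0.02938875] 0.013553398384214951
```

View pics/w4.png

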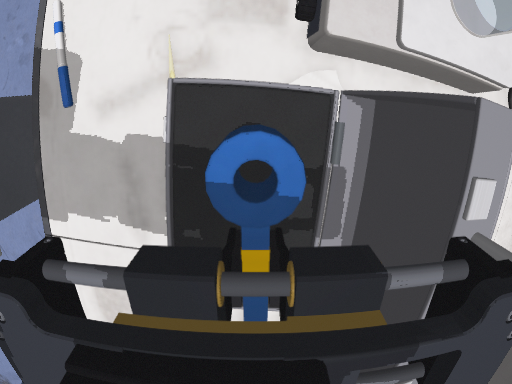

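```bash
python3 - <<'E'
from h import *
w=ld('w1.npz');z=np.load('w1.npz')
g=lambda x,y,h: onz(w,230+(x-480)/2.73,70+y/2.73,h)
for h in (.0,.012):
  a,b,c=g(534,57,h),g(648,57,h),g(542,458,h);print(h,a.round(4),b.round(4),c.round(4)); d=a-c;print(np.degrees(np.arctan2(d[1],d[0])),np.linalg.norm(d)); d=b-a;print(90+np.degrees(np.arctan2(d[1],d[0])),np.linalg.norm(d))
  for e in [((514,38),(525,470)),((664,38),(662,470))]:
    d=g(*e[0],h)-g(*e[1],h);print('edge',np.degrees(np.arctan2(d[1],d[0])))
t=cam('top');T=lambda x,y,h:onz(t,215+x/4,135+y/4,h)
for h in (.0,.012):
  a,b,c=T(460,192,h),T(442,248,h),T(660,320,h);print('top',a.round(4),b.round(4),c.round(4));d=b-c;print(np.degrees(np.arctan2(d[1],d[0])),np.linalg.norm(d))
  print('flange',T(472,227,h))
# lever check
c=ld('w4.npz');o=sensors.get_obs();q=R.from_quat(o['tool_rot']);P=np.array(o['position'])
print('hub tool',q.inv().apply(onz(c,254.7,180,P[2]+.008)-P))
print(q.inv().apply(onz(c,206,180,P[2]+.008)-onz(c,304.5,180,P[2]+.008)))
E
```

```text
0.0 [ 0.5066 -0.2393  0.    ] [ 0.5579 -0.2562  0.    ] [ 0.4427 -0.4362  0.    ]
72.03310945683282 0.20696738471169443
71.78925844414613 0.05401778476328918
edge 72.02265843095634
edge 72.84693482633278
0.012 [ 0.5067 -0.2397  0.012 ] [ 0.5564 -0.2561  0.012 ] [ 0.4448 -0.4305  0.012 ]
72.03310945683285 0.20060624188328868
71.7892584441461 0.05235754808091527
edge 72.02265843095635
edge 72.84693482633276
top [ 0.5566 -0.26    0.    ] [ 0.5058 -0.2433  0.    ] [ 0.4427 -0.4376  0.    ]
72.0010847775499 0.20433283875799332
flange [ 0.52496397 -0.27041132  0.        ]
top [ 0.5551 -0.2578  0.012 ] [ 0.5048 -0.2412  0.012 ] [ 0.4422 -0.4339  0.012 ]
72.0010847775499 0.20262987549492043
flange [ 0.52378407 -0.26813356  0.012     ]
hub tool [ 0.05063032 -0.00199438 -0.0081062 ]
[-1.42257919e-05 -4.49338295e-02 -3.65235650e-04]
```

```bash
python3 - <<'E'
from h import *
s=plan([.434,-.2856,.19],72,16)
E
```

```text
[[-18.3, -12.0, -0.9, 0.001, 0.0, 0.025], [-18.6, -11.6, -0.8, 0.0, 0.0, 0.025], [-18.9, -11.1, -0.9, 0.001, 0.0, 0.025], [-19.1, -10.6, -0.9, 0.0, 0.0, 0.025], [-19.4, -10.1, -0.8, 0.001, 0.0, 0.025], [-19.7, -9.7, -0.9, 0.0, 0.0, 0.025], [-19.9, -9.1, -0.8, 0.001, 0.0, 0.025], [-20.1, -8.7, -0.9, 0.0, 0.0, 0.025]]
[[-20.3, -8.1, -0.8, 0.001, 0.0, 0.025], [-20.5, -7.7, -0.8, 0.0, 0.0, 0.024], [-20.7, -7.1, -0.8, 0.001, 0.0, 0.025], [-20.9, -6.6, -0.9, 0.0, 0.0, 0.024], [-21.0, -6.1, -0.8, 0.001, 0.0, 0.025], [-21.2, -5.6, -0.8, 0.0, 0.0, 0.024], [-21.3, -5.1, -0.8, 0.001, 0.0, 0.025], [-21.4, -4.6, -0.8, 0.0, 0.0, 0.024]]
```

Call:
drive_tool --deltas '[[[-8,-5,-0.9,0,0,0.025],[-18.6,-11.6,-0.8,0,0,0.025],[-18.9,-11.1,-0.9,0,0,0.025],[-19.1,-10.6,-0.9,0,0,0.025],[-19.4,-10.1,-0.8,0,0,0.025],[-19.7,-9.7,-0.9,0,0,0.025],[-19.9,-9.1,-0.8,0,0,0.025],[-20.1,-8.7,-0.9,0,0,0.025]]]'

```text
time: 10.72
position: [0.5192, -0.1215, 0.1783]
tool_rot: [0.748, 0.663, -0.001, -0.002]
ft_force: [-0.1, -0.6, -6.0]
grip_width: 0.0133
grip_force: 55.0
```

Call:
drive_tool --deltas '[[[-20.3,-8.1,-0.8,0,0,0.025],[-20.5,-7.7,-0.8,0,0,0.024],[-20.7,-7.1,-0.8,0,0,0.025],[-20.9,-6.6,-0.9,0,0,0.024],[-21,-6.1,-0.8,0,0,0.025],[-21.2,-5.6,-0.8,0,0,0.024],[-21.3,-5.1,-0.8,0,0,0.025],[-15,-4,-0.8,0,0,0.024]]]'

```text
time: 11.38
position: [0.4379, -0.2698, 0.185]
tool_rot: [0.81, 0.586, -0.001, -0.001]
ft_force: [0.4, -0.9, -4.5]
grip_width: 0.0135
grip_force: 55.0
```

Call:
drive_tool --deltas '[[[-10,-2,0,0,0,0],[0,0,0,0,0,0],[0,0,0,0,0,0],[0,0,0,0,0,0]]]'

```text
time: 11.72
position: [0.4349, -0.2764, 0.1859]
tool_rot: [0.809, 0.588, 0.0, -0.001]
ft_force: [0.0, -0.2, -5.1]
grip_width: 0.0132
grip_force: 55.0
```

```bash
python3 - <<'E'
from h import *
c=cam('wrist');o=sensors.get_obs();print(o['position'],R.from_quat(o['tool_rot']).as_matrix().round(4),o['ft_force'],o['moment'])
np.savez('w5.npz',**{k:c[k] for k in ['img','cx','cy','f','fish','R','p']},P=o['position'],q=o['tool_rot'])
im=c['img'][:,:,::-1]
cv2.imwrite('pics/w5.png',cv2.resize(im[60:360,130:430],None,fx=2,fy=2,interpolation=cv2.INTER_CUBIC))
s=cam('scene');cv2.imwrite('pics/s5.png',cv2.resize(s['img'][150:350,200:450,::-1],None,fx=3,fy=3,interpolation=cv2.INTER_CUBIC))
E
```

```text
[ 0.43510489 -0.2762924   0.18610182] [[ 3.080e-01  9.514e-01 -8.000e-04]
 [ 9.514e-01 -3.080e-01  1.400e-03]
 [ 1.100e-03 -1.200e-03 -1.000e+00]] [ 0.66088163 -0.07754928 -5.01302712] [-0.02618727 -0.15462003  0.05663294]
```

View pics/w5.png

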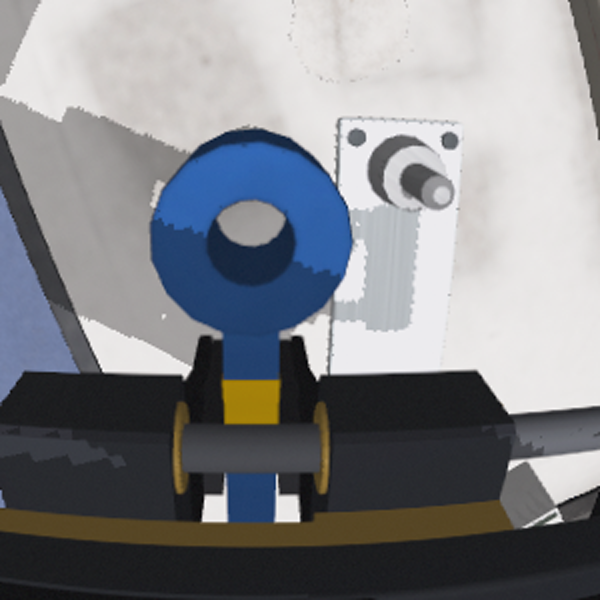

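View pics/s5.png

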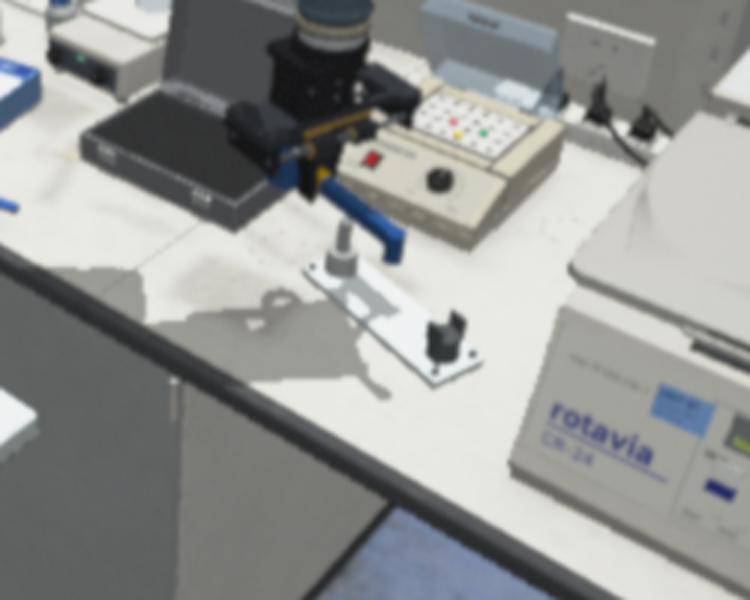

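```bash
python3 - <<'E'
from h import *
c=ld('w5.npz');q=R.from_quat(c['q']);P=c['P']
hub=onz(c,256,181,P[2]+.008);post=onz(c,349,156.5,.084)
print('hub',hub,q.inv().apply(hub-P),'post',post)
sh=q.inv().apply(post-hub);print('tool shift',sh)
# foot via scene camera
s=cam('scene');f=q.apply([-.117+.001,0,.028])+P
print('pred foot px crop',[(np.array(proj(s,f))-[200,150])*3],'hub', (np.array(proj(s,q.apply([.049,0,.028])+P))-[200,150])*3)
print('rest px', (np.array(proj(s,[.5252-.165*.309,-.2637-.165*.951,.04]))-[200,150])*3,'post',(np.array(proj(s,[.5252,-.2637,.084]))-[200,150])*3)
E
```

```text
hub [ 0.45098303 -0.22987122  0.19410182] [ 0.04906334  0.00079853 -0.00794936] post [ 0.52427515 -0.26234519  0.084     ]
tool shift [-0.00843636  0.07986301  0.10999742]
pred foot px crop [array([388.13253878, 257.78706977])] hub [283.20525266 174.23707741]
rest px [442.21293707 329.74243393] post [343.44502799 213.48451802]
```

Call:
drive_tool --deltas '[[[-1.5,10,0,0,0,0],[-1.5,15,0,0,0,0],[-1.5,15,0,0,0,0],[-1.5,15,0,0,0,0],[-1.5,15,0,0,0,0],[-1.1,10,0,0,0,0],[0,0,0,0,0,0],[0,0,0,0,0,0]]]'

```text
time: 12.53
position: [0.5092, -0.31, 0.1862]
tool_rot: [0.809, 0.588, -0.0, -0.0]
ft_force: [-0.3, -0.0, -4.5]
grip_width: 0.0131
grip_force: 55.0
```

Call:
drive_tool --deltas '[[[0,0,5,0,0,0],[0,0,8,0,0,0],[0,0,8,0,0,0],[0,0,8,0,0,0],[0,0,5,0,0,0],[0,0,1,0,0,0],[0,0,0,0,0,0],[0,0,0,0,0,0]]]'

```text
time: 13.2
position: [0.5087, -0.3105, 0.1516]
tool_rot: [0.809, 0.588, 0.0, 0.0]
ft_force: [0.1, -0.4, -5.2]
grip_width: 0.0136
grip_force: 55.0
```

Call:
drive_tool --deltas '[[[0,0,0,0,0,0],[0,0,0,0,0,0],[0,0,0,0,0,0],[0,0,0,0,0,0]]]'

```text
time: 13.53
position: [0.5087, -0.3105, 0.1519]
tool_rot: [0.809, 0.588, 0.0, 0.0]
ft_force: [-1.4, -0.6, -4.8]
grip_width: 0.0129
grip_force: 55.0
```

```bash
python3 - <<'E'
from h import *
c=cam('wrist');o=sensors.get_obs();q=R.from_quat(o['tool_rot']);P=o['position']
print(P,q.as_matrix().round(4),o['ft_force'])
print('hub',q.apply([.049,0,.0272])+P,'foot',q.apply([-.116,0,.0272])+P, 'rest',[.5248-.165*.309,-.263-.165*.951])
t=cam('top');s=cam('scene')
a=cv2.resize(s['img'][190:290,270:370,::-1],None,fx=4,fy=4,interpolation=cv2.INTER_CUBIC)
b=cv2.resize(c['img'][100:300,155:355,::-1],None,fx=2,fy=2)
cv2.imwrite('pics/f.png',np.hstack([a,b]))
E
```

```text
[ 0.50867734 -0.31038882  0.15181312] [[ 3.088e-01  9.511e-01  4.000e-04]
 [ 9.511e-01 -3.088e-01 -3.000e-04]
 [-2.000e-04  5.000e-04 -1.000e+00]] [-0.58670267 -0.05833698 -5.52004165]
hub [ 0.52381849 -0.26379255  0.12460332] foot [ 0.47286757 -0.42072885  0.12463635] rest [0.47381500000000004, -0.41991500000000004]
```

View pics/f.png

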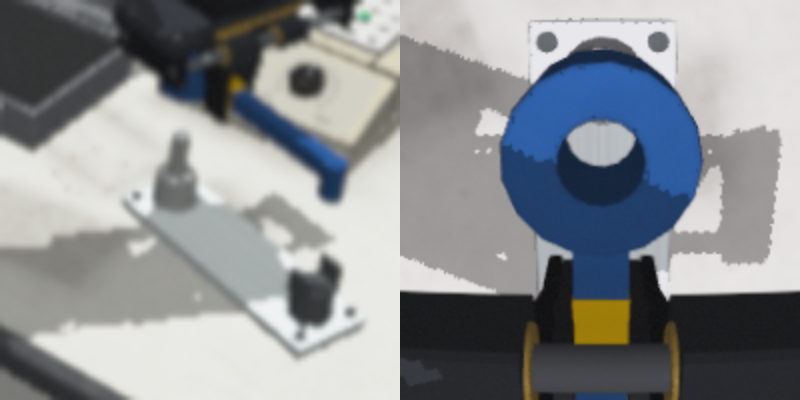

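```bash
python3 - <<'E'
from h import *
s=cam('scene');f=lambda P:((np.array(proj(s,P))-[270,190])*4).round(1)
o=sensors.get_obs();q=R.from_quat(o['tool_rot']);P=o['position']
A=q.apply([-.116,0,.0272])+P
print('foot bottom',f(A),'foot top',f(A+[0,0,.034]),'rest',f([.4738,-.4199,.04]),'post tip',f([.5248,-.263,.084]),'post base',f([.5248,-.263,.012]))
print('end of foot +10mm', f(A+q.apply([-.01,0,0])),f(A+q.apply([-.01,0,-.034])))
E
```

```text
foot bottom [324.2 192.8] foot top [330.7 155.7] rest [308.5 279.5] post tip [176.9 124.5] post base [169. 194.]
end of foot +10mm [333.7 200.1] [340.4 162.8]
```

Call:
drive_tool --deltas '[[[0.5,0.3,0,0,0,0],[0.6,0.3,0,0,0,0],[0,0,0,0,0,0],[0,0,0,0,0,0],[0,0,0,0,0,0]]]'

```text
time: 14.15
position: [0.5095, -0.3095, 0.1515]
tool_rot: [0.809, 0.588, -0.0, -0.0]
ft_force: [0.6, 0.3, -4.3]
grip_width: 0.0135
grip_force: 55.0
```

```bash
python3 - <<'E'
from h import *
o=sensors.get_obs();print(o['position'],o['grip_force'],o['time'])
print(ticket.hand_in())
E
```

```text
[ 0.5094945  -0.30946322  0.151531  ] 54.999249167740345 14.15
the job is handed in; nothing more can be done
None
```

I handed the job in at 14.2 s: the lid was leaning open in the last view of it, and by my camera estimates the lever is held level with its hub about 4 cm above the post tip and within 1–2 mm of its axis, with the foot likewise over the rest.

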